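Clip a fired tile into the spring tile holder

ROBOT

A 6-joint arm with a two-finger parallel gripper is mounted at the origin on the work surface. World frame = base frame: x ahead of the robot, y to its left, z up, the work surface at z = 0. Lengths are in m, angles in degrees, forces in N, time in s.
With the tool pointing down it reaches from about 0.25 to 0.725 m from the base axis. Payload 9.7 kg.
Tool frame: the origin (TCP) lies midway between the tips of the shut fingers; the grasp point (between the pads) lies 19 mm behind it; z points along the fingers, y is the line along which they close (so a half turn about z gives the same grasp; the last joint's range is limited). The gripper opens to 85 mm and grips with 20 to 120 N. Pads are 22 mm wide; open, the fingers measure 114 mm over their backs; the gripper's body (76 mm by 85 mm) begins 54 mm behind the grasp point. The pads swing forward as they close: fully open they stand 13 mm farther back than shut.
Start: joints at [-72.995, 4.979, 10.078, 95.1, 0, 90], TCP at [0.161, -0.526, 0.231] pointing down, gripper open.
Joint ranges: [-179.16, 179.16], [-48.56, 103.87], [-65.8, 70.77], [-126.05, 130.52], [-82.76, 87.17], [-180, 180]. Speed limits (degrees/s): [127.2, 127.2, 147.25, 180, 180, 180].

INTERFACE

Orientations are given as [roll, pitch, yaw] about the fixed x, y, z axes, in that order (R = Rz(yaw) Ry(pitch) Rx(roll)).
In Python, from workcell import bot gives the robot as it stands.
- The arm moves only by the shell command python3 -m crank 'ROWS' [FORCE]. ROWS is JSON, a list of rows, each an object with "gripper": the finger opening in mm, from 0 to 85.4; "travel": the shift along the tool's x, y, z in mm, a list of three; "twist": the turn, a rotation vector about the tool's x, y, z in rad, a list of three. In form: [{"gripper": gripper, "travel": [tx, ty, tz], "twist": [rx, ry, rz]}, ...]. A call has 1 to 12 rows; each row shifts and turns the commanded pose from where the row before left it, along the tool's axes as they then stand; what a row does not reach is not made up. A row lasts 1/8 s, in which the tool goes at most 62.5 mm and 10.7 degrees, less where a joint would pass 70% of its speed; a pose out of reach is approached as far as the arm can. A call is refused whole if a number of a shift passes 62.5 or a number of a turn 0.188, either way. A call with a gripper value outside its range is refused whole. The fingers move at their own pace and stop on an object; FORCE is the grip in N (left out, the last holds). Time passes only in rows, so rows that do not move let the fingers close. It gives the time, the measured TCP pose, the force, the opening and the grip force at its end, in the units of the state.
- bot.get_obs(): the state, without advancing time (a new reading comes with each control period).
- bot.camera(name): name is "scene" or "top" or "wrist"; returns the picture (480x640x3 uint8, red, green, blue); there is no depth.
- bot.calibration(name): a dict with "vfov" (degrees; the focal length in pixels is half the picture's height over the tangent of half this angle, whatever the lens; pixels are square), "cx", "cy" (the principal point, pixels), "k1" (the pictures are not rectified: a ray, as slopes to the right and down, at radius r is drawn at 1 + k1 r^2 times it, then the intrinsics apply), "camera_from_world" (4x4, takes a point from world to camera coordinates). Camera axes: x right, y down, z forward; pixel columns grow to the right and rows downward; lengths in m; the calibration is good to about 2 mm. A picture is of the moment at which its call begins: read the wrist's pose just before it. calibration takes no time and is no camera call; for the wrist camera it gives the pose at the moment of the call.
- bot.job_done(): hands the job in; it is judged then, once.
The state is a dict: "time": time; "q": joint angles; "qd": joint speeds; "joint_efforts": joint torques, N m; "ee_pos": TCP position; "tcp_rot": TCP orientation; "wrist_force": force on the tool from outside, world axes, zero at the start; "torque": the same for the moment, N m; "opening": finger opening in m; "grasp_force": force on a finger pad.
Only numpy, scipy, OpenCV 4.12 (cv2) and the standard library are available. Lean on these libraries where they do the work, as an engineer would, in place of code of your own. Each camera call takes 0.05 s, during which the arm holds its last target. There are 200 camera calls.

TASK

Take the brittle relief tile off its plaster block and clip it, relief side up, into the spring tile holder: tilt it, slip one end under the lip of one jaw, push that sprung jaw back, and lower the other end past the lip of the other jaw. Then ease it back so that both springs share the load and leave it lying flat, square and centred between the jaws, both ends under the lips. Be gentle: never press the tile hard against the holder or let it snap across, and do not disturb the bowl, jar and wooden rib standing nearby.

Things in the scene. Friction and masses are not known exactly. Their poses are not given: they have to be found in the camera images.
- tile: pale fired-clay tile, 140 mm long (its y), 56 wide (x), 10 thick (z), about 0.16 kg, brittle, a shallow leaf relief (under 2 mm) on its upper face. Origin: centre of its underside. It starts lying lengthwise on the plaster block, its long sides overhanging by about 8 mm each; its two ends are alike.
- block: fixed white plaster block, 40 mm (x) by 100 mm (y) by 40 mm high. Origin: centre of its underside.
- holder: fixed holder: dark base 100 x 170 x 12 mm, column, aluminium bar (30 mm wide, 246 long) along its y; origin: centre of base underside. Grey jaws: left at +y, right at -y. The bar's height is set at random and NOT in these readings: the jaws' ledges (tile rests there) lie 70 to 94 mm above the origin, both alike: feel for them. Bar top 14 mm below ledges. Over 20 N on it may chip the tile.
- jaw_left (a joint): outward travel of the left jaw (+y), m: 0 at rest, 0.020 at its hard stop. Jaw 50 mm wide. Above its flat ledge hangs a square lip 6 mm thick; the slot between is 12 mm high, 5 mm deep. At 0, measured along y from the holder's centre: ledge starts at 46 mm, lip edge at 61, slot's back wall at 66, jaw's back at 90. Lip top 18 mm above the ledge.
- jaw_right (a joint): outward travel (towards -y) of the right jaw, m, a mirror image of the left one. Both springs: about 1.4 N at 0, rising 0.45 N per mm. With the tile seated and centred both jaws read about 0.004.
- bowl: bystander: small grey clay bowl, 84 mm across, 45 mm high, origin centre of underside
- jar: bystander: white jar with a lid, 52 mm across, 75 mm high, origin centre of underside
- rib: bystander: flat wooden rib lying on the table, 35 x 90 x 8 mm, origin centre of underside
Mind the look-alikes: they are no part of the job. There is more than one size of the tile; the job needs the largest.

How it is judged:
By the outcome, as a careful person would: the job done as asked, in the order asked, and still so for the second after the job is handed in, with the robot touching nothing.
It also fails if it takes over 54 s, if anything falls off the work surface, if the arm or the gripper's body presses on something with over 40 N, if the wrist force passes 120 N, or if a joint passes its speed limit or range.

## Working session

There is one attempt and no reset: what is moved stays moved. The work goes in short steps, Python scripts to look and compute and a shell command to move; the robot and the scene stay as the last step left them, time stands still between calls to the robot, and variables do not carry over. Pictures are saved under pics/ and viewed, at most 10 in all, crops included, and the job is handed in when it is done.

```bash
ls; mkdir -p pics
python3 - <<'E'
from workcell import bot
import cv2,json
for n in ("scene","top"):
    im=bot.camera(n); cv2.imwrite(f"pics/{n}0.png",im[:,:,::-1])
    c=bot.calibration(n); print(n,c)
print(bot.get_obs())
E
```

```text
pics
scene {'vfov': 46.226976864470174, 'cx': 325.8785676940912, 'cy': 248.6827632173514, 'k1': 0.030373325062138728, 'camera_from_world': array([[-0.69657244,  0.71746702, -0.00528289,  0.48089594],
       [ 0.58264223,  0.56134657, -0.58772277, -0.29724877],
       [-0.41870617, -0.41246952, -0.80904514,  1.34590488],
       [ 0.        ,  0.        ,  0.        ,  1.        ]])}
top {'vfov': 52.732394752209856, 'cx': 310.65771116138234, 'cy': 238.22507660846776, 'k1': -0.08937048781175365, 'camera_from_world': array([[ 0.02704992, -0.99953149,  0.01432134, -0.05720127],
       [-0.99678683, -0.02805065, -0.07502784,  0.61802997],
       [ 0.07539441, -0.01224582, -0.99707859,  0.75769278],
       [ 0.        ,  0.        ,  0.        ,  1.        ]])}
{'time': 0.1, 'q': array([-7.29940498e+01,  5.00917068e+00,  1.00373633e+01,  9.51004383e+01,
        3.22864924e-04,  8.99992480e+01]), 'qd': array([-0.04884526, -0.09443995,  0.21699116, -0.01900248, -0.07661662,
        0.10775694]), 'joint_efforts': array([-2.39100937e-04, -5.21561801e+01,  4.65652192e+01,  1.59686554e-02,
       -3.00680858e-05, -6.99898465e-06]), 'ee_pos': array([ 0.16079604, -0.52573937,  0.23062764]), 'tcp_rot': array([-1.79927754e+02, -3.23812850e-04,  1.70067018e+01]), 'wrist_force': array([-0.36187764, -0.33405078, -0.14029169]), 'torque': array([-0.01018285,  0.00444245,  0.03800055]), 'grasp_force': 0.0, 'opening': 0.08528143430271354}
```

View pics/scene0.png

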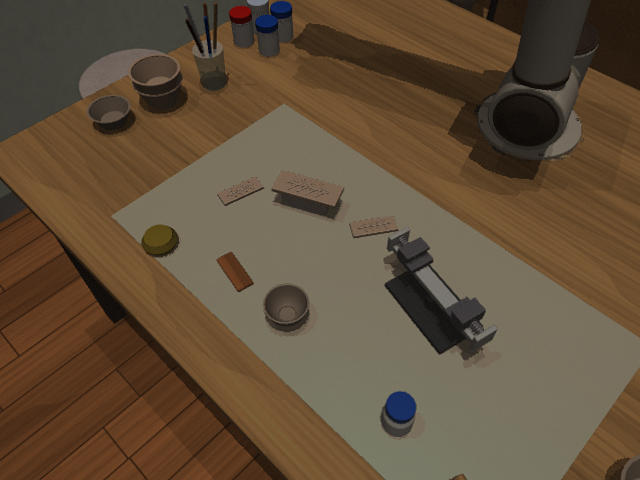

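View pics/top0.png

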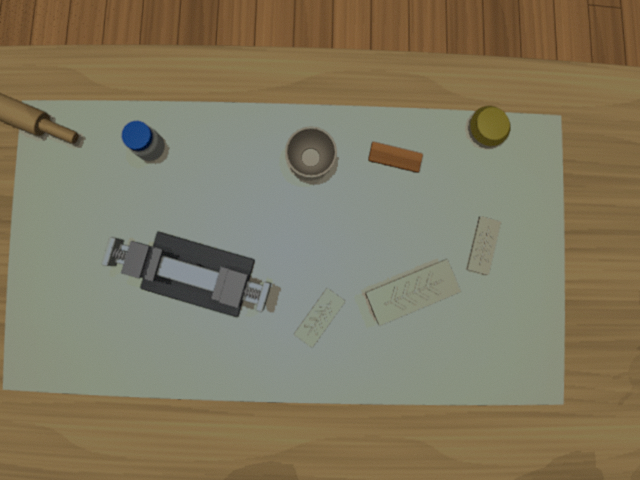

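The top view shows these candidates for the tile: the large tile on the block at (412,291), a small tile at (484,245) and another at (320,318). I choose the large one on the block. The holder is at about (190,272), its left (+y) jaw end at the image left.

```bash
cat > h.py <<'E'
import numpy as np,cv2
from workcell import bot
def f(c): return 240/np.tan(np.radians(c["vfov"]/2))
def unproj(c,uv,z):
    F=f(c); d=(np.array(uv,float)-[c["cx"],c["cy"]])/F
    s=d.copy()
    for _ in range(20): s=d/(1+c["k1"]*(s@s))
    T=c["camera_from_world"]; R,t=T[:3,:3],T[:3,3]
    o=-R.T@t; r=R.T@np.array([*s,1]); return o+r*(z-o[2])/r[2]
def proj(c,P):
    T=c["camera_from_world"]; p=T[:3,:3]@np.array(P,float)+T[:3,3]; s=p[:2]/p[2]
    return s*(1+c["k1"]*(s@s))*f(c)+[c["cx"],c["cy"]]
E
python3 - <<'E'
from h import *
im=cv2.imread("pics/top0.png")
a=cv2.resize(im[250:335,355:470],None,fx=5,fy=5,interpolation=cv2.INTER_CUBIC)
b=cv2.resize(im[225:325,95:285],None,fx=4,fy=4,interpolation=cv2.INTER_CUBIC)
b=cv2.resize(b,(760,400))
cv2.imwrite("pics/tile_crop.png",a);cv2.imwrite("pics/holder_crop.png",b)
c=bot.calibration("top")
for n,p,z in [("tile",(412,291),.05),("base",(198,275),.012),("bowl",(311,155),.045),("jar",(138,136),.075),("rib",(396,157),.008)]: print(n,unproj(c,p,z).round(3))
E
```

```text
tile [ 0.539 -0.2    0.05 ]
base [0.555 0.142 0.012]
bowl [ 0.751 -0.037  0.045]
jar [0.767 0.232 0.075]
rib [ 0.761 -0.18   0.008]
```

View pics/tile_crop.png

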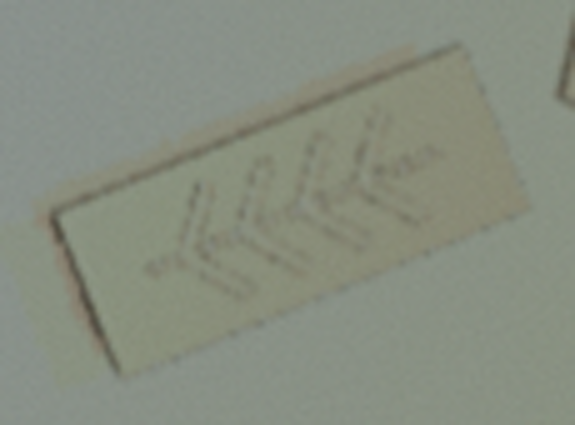

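View pics/holder_crop.png

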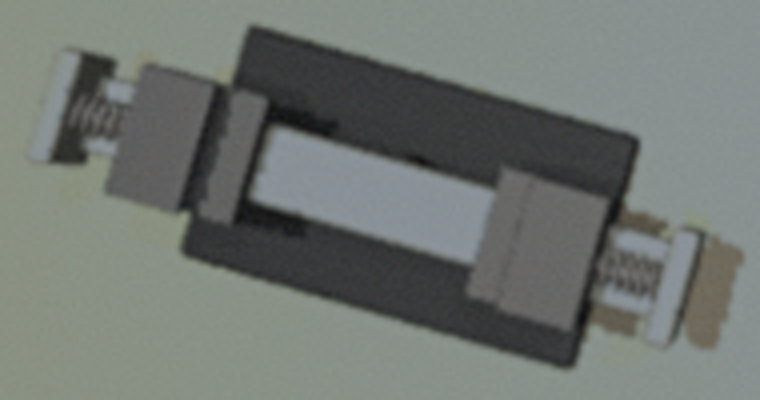

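```bash
cat > fit.py <<'E'
from h import *
from scipy.optimize import least_squares
c=bot.calibration("top")
tp=np.array([(52,213),(460,44),(530,208),(120,377)])/5+[354.6,249.6]
P=np.array([unproj(c,p,.05) for p in tp])
print("tile",P.round(4).tolist(),"centre",P.mean(0).round(4),"sides",[round(np.linalg.norm(P[i]-P[(i+1)%4]),4) for i in range(4)])
d=P[0]+P[3]-P[1]-P[2]; print("tile y axis deg",np.degrees(np.arctan2(d[1],d[0])))
hb=np.array([(252,27),(637,138),(573,368),(183,253)])/4+[94.6,224.6]
B=np.array([unproj(c,p,.012) for p in hb]); print("base centre",B.mean(0).round(4),"sides",[round(np.linalg.norm(B[i]-B[(i+1)%4]),4) for i in range(4)])
d=B[0]+B[3]-B[1]-B[2]; print("holder y deg",np.degrees(np.arctan2(d[1],d[0])))
# model: local (x,y,z rel ledge or abs)
obs=[((50,85,12),hb[0],0),((50,-85,12),hb[1],0),((-50,-85,12),hb[2],0),((-50,85,12),hb[3],0)]
J=[((25,90,18),(145,65)),((-25,90,18),(107,193)),((25,61,18),(215,85)),((-25,61,18),(182,213)),((25,46,0),(270,95)),((-25,46,0),(235,222)),
((25,-90,18),(607,198)),((-25,-90,18),(573,330)),((25,-61,18),(533,178)),((-25,-61,18),(503,300)),((25,-46,0),(502,165)),((-25,-46,0),(468,295))]
obs+=[(l,np.array(p)/4+[94.6,224.6],1) for l,p in J]
def res(v):
    x,y,a,H=v; r=[]
    for l,p,k in obs:
        X=x+(l[0]*np.cos(a)-l[1]*np.sin(a))/1e3; Y=y+(l[0]*np.sin(a)+l[1]*np.cos(a))/1e3
        r+=list(proj(c,(X,Y,l[2]/1e3+k*H))-p)
    return np.array(r)
s=least_squares(res,[*B.mean(0)[:2],-.2,.08],loss="soft_l1"); print(s.x,np.degrees(s.x[2])); print(res(s.x).reshape(-1,2).round(1).tolist())
E
python3 fit.py
```

```text
tile [[0.5358, -0.1264, 0.05], [0.5916, -0.2543, 0.05], [0.5407, -0.2772, 0.05], [0.4856, -0.1486, 0.05]] centre [ 0.5384 -0.2016  0.05  ] sides [np.float64(0.1396), np.float64(0.0558), np.float64(0.1398), np.float64(0.0548)]
tile y axis deg 113.38285312972718
base centre [0.5571 0.1435 0.012 ] sides [np.float64(0.1657), np.float64(0.0967), np.float64(0.1671), np.float64(0.0966)]
holder y deg 75.65511135528499
[ 0.55727223  0.14460759 -0.24786077  0.07760746] -14.201375980458133
[[-1.5, -1.3], [1.0, -0.8], [-0.1, 1.0], [-1.9, 0.7], [0.0, -0.7], [-0.3, -0.0], [1.0, -0.3], [-0.5, 0.4], [0.4, 0.6], [-0.4, 0.9], [1.2, -0.3], [0.1, -0.1], [0.7, -0.8], [-1.5, 1.8], [0.7, -0.1], [-0.2, -0.3]]
```

The fitted sizes agree with the given ones (tile 140×56, base about 167×97). The tile is at (0.538,-0.202) with its y axis at 113.4°. The holder is at (0.557,0.145) with its y axis at 75.8°. Next I move above the tile.

```bash
python3 -m crank '[{"gripper":85,"travel":[38,-16.6,0],"twist":[0,0,0]},{"gripper":85,"travel":[38,-16.6,0],"twist":[0,0,0]},{"gripper":85,"travel":[38,-16.6,0],"twist":[0,0,0]},{"gripper":85,"travel":[38,-16.6,0],"twist":[0,0,0]},{"gripper":85,"travel":[38,-16.6,0],"twist":[0,0,0]},{"gripper":85,"travel":[38,-16.6,0],"twist":[0,0,0]},{"gripper":85,"travel":[38,-16.6,0],"twist":[0,0,0]},{"gripper":85,"travel":[38,-16.6,0],"twist":[0,0,0]},{"gripper":85,"travel":[38,-16.6,0],"twist":[0,0,0]},{"gripper":85,"travel":[38,-16.6,0],"twist":[0,0,0]},{"gripper":85,"travel":[38,-16.6,0],"twist":[0,0,0]},{"gripper":85,"travel":[38,-16.6,0],"twist":[0,0,0]}]' 40
python3 -m crank '[{"gripper":85,"travel":[0,0,0],"twist":[0,0,-0.168]},{"gripper":85,"travel":[0,0,0],"twist":[0,0,-0.168]},{"gripper":85,"travel":[0,0,0],"twist":[0,0,-0.168]},{"gripper":85,"travel":[0,0,0],"twist":[0,0,-0.168]},{"gripper":85,"travel":[0,0,0],"twist":[0,0,-0.168]},{"gripper":85,"travel":[0,0,0],"twist":[0,0,-0.168]},{"gripper":85,"travel":[0,0,0],"twist":[0,0,-0.168]},{"gripper":85,"travel":[0,0,0],"twist":[0,0,-0.168]},{"gripper":85,"travel":[0,0,0],"twist":[0,0,-0.168]},{"gripper":85,"travel":[0,0,0],"twist":[0,0,-0.168]},{"gripper":85,"travel":[0,0,0],"twist":[0,0,0]}]'
python3 - <<'E'
from h import *
o=bot.get_obs(); print(o["ee_pos"],o["tcp_rot"],o["q"])
c=bot.calibration("wrist"); im=bot.camera("wrist"); cv2.imwrite("pics/w1.png",im[:,:,::-1])
np.save("w1.npy",c,allow_pickle=True)
T=c["camera_from_world"]; print(-T[:3,:3].T@T[:3,3])
t=np.radians(23.4)
for l in [(28,70),(28,-70),(-28,-70),(-28,70)]:
    print(proj(c,(.538+(l[0]*np.cos(t)-l[1]*np.sin(t))/1e3,-.202+(l[0]*np.sin(t)+l[1]*np.cos(t))/1e3,.05)))
E
```

```text
time: 1.6
ee_pos: [0.5395, -0.201, 0.2309]
tcp_rot: [-180.0, 0.0, 17.0]
wrist_force: [-0.5, -0.1, 0.2]
opening: 0.0848
grasp_force: 0.0
time: 2.98
ee_pos: [0.5386, -0.2021, 0.2309]
tcp_rot: [-180.0, -0.0, 113.2]
wrist_force: [0.4, -0.3, 0.6]
opening: 0.085
grasp_force: 0.0
[ 0.53856073 -0.20206714  0.23089982] [-1.79970158e+02 -2.72534635e-02  1.13198218e+02] [-2.05655369e+01  8.54529306e+00  1.39453135e+01  9.54404228e+01
 -9.58646300e-04  4.62362386e+01]
[ 0.51176246 -0.13921131  0.3732603 ]
[352.23087527 118.59054528]
[349.37326319 290.47121795]
[283.0742584  290.78034607]
[278.24965398 119.01947618]
```

View pics/w1.png

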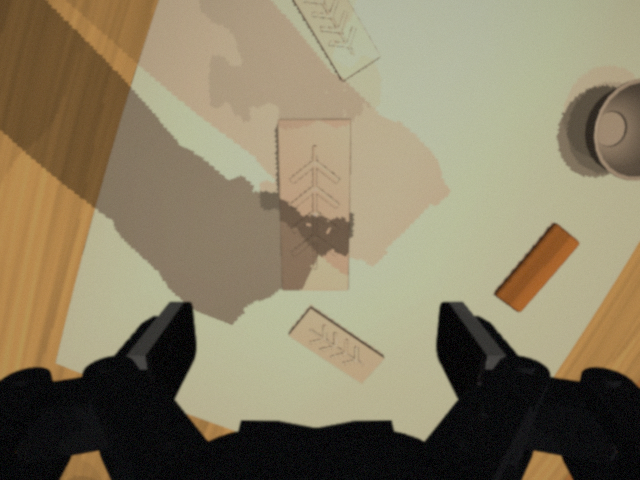

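The wrist view shows the large leaf tile with corners at (278,120), (351,119), (350,290) and (281,290). These match the predictions to about 2 px, so I descend and grip.

```bash
python3 -m crank '[{"gripper":85,"travel":[0,0,40],"twist":[0,0,0]},{"gripper":85,"travel":[0,0,40],"twist":[0,0,0]},{"gripper":85,"travel":[0,0,40],"twist":[0,0,0]},{"gripper":85,"travel":[0,0,40],"twist":[0,0,0]},{"gripper":85,"travel":[0,0,30],"twist":[0,0,0]},{"gripper":85,"travel":[0,0,17],"twist":[0,0,0]},{"gripper":85,"travel":[0,0,0],"twist":[0,0,0]},{"gripper":64,"travel":[0,0,0],"twist":[0,0,0]},{"gripper":62,"travel":[0,0,0],"twist":[0,0,0]}]' 40
python3 -m crank '[{"gripper":58,"travel":[0,0,0],"twist":[0,0,0]},{"gripper":50,"travel":[0,0,0],"twist":[0,0,0]},{"gripper":50,"travel":[0,0,0],"twist":[0,0,0]},{"gripper":50,"travel":[0,0,0],"twist":[0,0,0]},{"gripper":50,"travel":[0,0,0],"twist":[0,0,0]}]' 40
```

```text
time: 4.15
ee_pos: [0.5395, -0.2024, 0.0257]
tcp_rot: [179.9, 0.1, 113.2]
wrist_force: [0.5, 0.4, 0.5]
opening: 0.0618
grasp_force: 0.0
time: 4.78
ee_pos: [0.539, -0.2023, 0.0253]
tcp_rot: [180.0, 0.1, 113.3]
wrist_force: [-1.5, 0.2, 6.4]
opening: 0.0549
grasp_force: 42.5
```

```bash
python3 -m crank '[{"gripper":50,"travel":[0,0,-10],"twist":[0,0,0]},{"gripper":50,"travel":[0,0,-30],"twist":[0,0,0]},{"gripper":50,"travel":[0,0,-45],"twist":[0,0,0]},{"gripper":50,"travel":[0,0,-45],"twist":[0,0,0]},{"gripper":50,"travel":[0,0,-20],"twist":[0,0,0]},{"gripper":50,"travel":[0,0,0],"twist":[0,0,0]}]'
python3 -m crank '[{"gripper":50,"travel":[20,9,0],"twist":[0,0,0]},{"gripper":50,"travel":[38,19,0],"twist":[0,0,0]},{"gripper":50,"travel":[38,19,0],"twist":[0,0,0]},{"gripper":50,"travel":[39,19,0],"twist":[0,0,0]},{"gripper":50,"travel":[39,19,0],"twist":[0,0,0]},{"gripper":50,"travel":[39,19,0],"twist":[0,0,0]},{"gripper":50,"travel":[39,19,0],"twist":[0,0,0]},{"gripper":50,"travel":[39,20,0],"twist":[0,0,0]},{"gripper":50,"travel":[20,11,0],"twist":[0,0,0]},{"gripper":50,"travel":[0,0,0],"twist":[0,0,0.163]},{"gripper":50,"travel":[0,0,0],"twist":[0,0,0.163]},{"gripper":50,"travel":[0,0,0],"twist":[0,0,0.163]}]'
python3 -m crank '[{"gripper":50,"travel":[0,0,0],"twist":[0,0,0.163]},{"gripper":50,"travel":[0,0,0],"twist":[0,0,0]},{"gripper":50,"travel":[0,0,0],"twist":[0,0,0]}]'
python3 - <<'E'
from h import *
c=bot.calibration("wrist"); im=bot.camera("wrist"); o=bot.get_obs(); print(o["ee_pos"],o["tcp_rot"],o["q"],o["wrist_force"],o["torque"])
cv2.imwrite("pics/w2.png",im[:,:,::-1]); im2=bot.camera("top"); cv2.imwrite("pics/t2.png",im2[:,:,::-1])
R=None
x,y,a,H=.5573,.1446,-.2479,.0776
for l in [(50,85,None),(-50,85,None),(50,-85,None),(-50,-85,None),(25,90,18),(-25,90,18),(25,61,18),(25,46,0),(25,-90,18)]:
    z=.012 if l[2] is None else H+l[2]/1e3
    print(l,proj(c,(x+(l[0]*np.cos(a)-l[1]*np.sin(a))/1e3,y+(l[0]*np.sin(a)+l[1]*np.cos(a))/1e3,z)).round(1))
E
```

```text
time: 5.52
ee_pos: [0.5394, -0.2023, 0.1762]
tcp_rot: [179.9, 0.1, 113.3]
wrist_force: [-0.2, 0.1, -1.5]
opening: 0.0552
grasp_force: 43.0
time: 7.02
ee_pos: [0.5561, 0.1454, 0.1726]
tcp_rot: [-179.9, 0.0, 85.0]
wrist_force: [0.1, -0.2, -1.6]
opening: 0.0551
grasp_force: 42.9
time: 7.4
ee_pos: [0.5568, 0.1448, 0.1736]
tcp_rot: [-179.9, 0.0, 76.1]
wrist_force: [-1.1, -0.3, -1.0]
opening: 0.0553
grasp_force: 42.9
[0.55689956 0.14471857 0.1737621 ] [-1.79955712e+02  1.95697370e-02  7.60888975e+01] [1.45650192e+01 7.71441150e+00 6.68395041e+00 8.90177994e+01
 3.91403887e-03 1.18476128e+02] [-0.27198703  0.19079583 -2.22943151] [-0.00866195 -0.02207007 -0.01316751]
(50, 85, None) [388.2  97.6]
(-50, 85, None) [246.4  97. ]
(50, -85, None) [377.9 317.4]
(-50, -85, None) [254.8 316.9]
(25, 90, 18) [367.2  77.9]
(-25, 90, 18) [268.3  77.5]
(25, 61, 18) [365.5 136.2]
(25, 46, 0) [361.  161.8]
(25, -90, 18) [356.3 385.6]
```

View pics/w2.png

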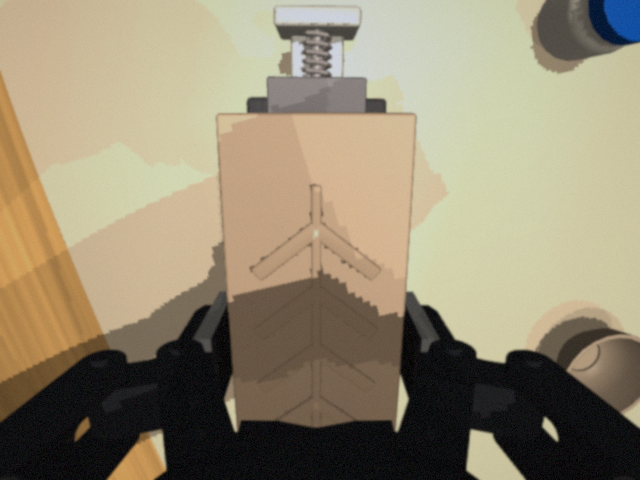

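The wrist view shows the tile's +y end at (217–415, 114) and the left jaw's back corners at (268,78) and (366,78), as predicted. I now get the tile's offset in the hand.

Run:
```python
from h import *
c=bot.calibration("wrist");o=bot.get_obs();p=o["ee_pos"]
a=np.radians(o["tcp_rot"][2]);ux=np.array([np.cos(a),np.sin(a)]);uy=np.array([np.sin(a),-np.cos(a)])
for uv in [(217,113.5),(415,113.5),(237,420),(399,420)]:
    P=unproj(c,uv,.1737+.0247); d=(P-p)[:2]; print(uv,(d@ux*1e3).round(1),(d@uy*1e3).round(1))
```

```text
(217, 113.5) 70.7 -27.1
(415, 113.5) 70.6 27.6
(237, 420) -30.6 -27.3
(399, 420) -30.7 28.8
```

```bash
python3 -m crank '[{"gripper":50,"travel":[-10,0,15],"twist":[0,0,0.005]},{"gripper":50,"travel":[-9,0,25],"twist":[0,0,0]},{"gripper":50,"travel":[0,0,19],"twist":[0,0,0]},{"gripper":50,"travel":[0,0,0],"twist":[0,-0.07,0]},{"gripper":50,"travel":[0,0,0],"twist":[0,-0.07,0]},{"gripper":50,"travel":[0,0,0],"twist":[0,-0.07,0]},{"gripper":50,"travel":[1.5,0,7],"twist":[0,0,0]},{"gripper":50,"travel":[1.5,0,7],"twist":[0,0,0]},{"gripper":50,"travel":[0,0,0],"twist":[0,0,0]},{"gripper":50,"travel":[0,0,0],"twist":[0,0,0]}]'
python3 - <<'E'
from h import *
o=bot.get_obs();p=o["ee_pos"];a=-.2479
d=p-[.5573,.1446,0]; print("hx",d[0]*np.cos(a)+d[1]*np.sin(a),"hy",-d[0]*np.sin(a)+d[1]*np.cos(a),p,o["tcp_rot"],o["wrist_force"],o["torque"])
im2=bot.camera("scene"); cv2.imwrite("pics/s3.png",cv2.resize(im2[200:380,340:540,::-1],None,fx=3,fy=3,interpolation=cv2.INTER_CUBIC))
E
```

```text
time: 8.75
ee_pos: [0.5526, 0.1257, 0.1012]
tcp_rot: [180.0, 12.0, 75.6]
wrist_force: [-0.3, 0.4, -1.4]
opening: 0.0554
grasp_force: 43.0
hx 0.00011456987722288994 hy -0.019466039438238988 [0.55263471 0.12570093 0.10121348] [179.98360814  11.99590586  75.58374451] [-0.3437078   0.38761705 -1.41865425] [ 0.25835011 -0.10317544  0.00796465]
```

View pics/s3.png

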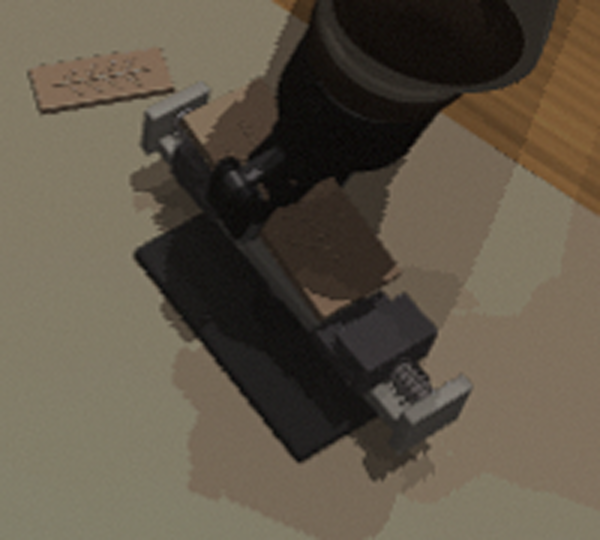

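The tile's low end (crop ~(345,300)) is just inside the left jaw's lip, and its high end is above the right jaw. Next I feel downward for the ledge.

```bash
S='print'; obs='
from workcell import bot
o=bot.get_obs();print(o["ee_pos"],o["wrist_force"].round(2),o["torque"].round(3))'
python3 -m crank '[{"gripper":50,"travel":[0.4,0,2],"twist":[0,0,0]},{"gripper":50,"travel":[0.4,0,2],"twist":[0,0,0]},{"gripper":50,"travel":[0.4,0,2],"twist":[0,0,0]}]' ; python3 -c "$obs"
python3 -m crank '[{"gripper":50,"travel":[0.4,0,2],"twist":[0,0,0]},{"gripper":50,"travel":[0.4,0,2],"twist":[0,0,0]},{"gripper":50,"travel":[0,0,0],"twist":[0,0,0]}]'; python3 -c "$obs"
```

```text
time: 9.18
ee_pos: [0.5526, 0.126, 0.0947]
tcp_rot: [-180.0, 12.0, 75.6]
wrist_force: [-0.7, -0.1, -0.4]
opening: 0.0547
grasp_force: 43.0
[0.55260521 0.12598147 0.09468054] [-0.73 -0.14 -0.44] [ 0.193 -0.094  0.03 ]
time: 9.55
ee_pos: [0.5525, 0.1259, 0.0905]
tcp_rot: [-180.0, 12.0, 75.6]
wrist_force: [0.3, 0.2, -2.1]
opening: 0.055
grasp_force: 43.0
[0.55251763 0.12591464 0.09054331] [ 0.34  0.17 -2.09] [ 0.263 -0.049 -0.007]
```

```bash
cat > o.sh <<'X'
python3 -c '
from workcell import bot
o=bot.get_obs();print(o["ee_pos"].round(4),o["wrist_force"].round(2),o["torque"].round(3))'
X
python3 -m crank '[{"gripper":50,"travel":[0.4,0,2],"twist":[0,0,0]},{"gripper":50,"travel":[0.2,0,1],"twist":[0,0,0]},{"gripper":50,"travel":[0.2,0,1],"twist":[0,0,0]}]' >/dev/null; sh o.sh
python3 -m crank '[{"gripper":50,"travel":[0.2,0,1],"twist":[0,0,0]},{"gripper":50,"travel":[0.2,0,1],"twist":[0,0,0]}]' >/dev/null; sh o.sh
python3 -m crank '[{"gripper":50,"travel":[0.2,0,1],"twist":[0,0,0]},{"gripper":50,"travel":[0.2,0,1],"twist":[0,0,0]}]' >/dev/null; sh o.sh
```

```text
[0.5526 0.1259 0.0866] [ 0.05 -1.03 -1.21] [ 0.245 -0.104  0.019]
[0.5526 0.1259 0.0846] [ 0.98  0.28 -2.05] [ 0.274 -0.052 -0.025]
[0.5526 0.1258 0.0825] [ 0.41 -1.02 -1.84] [ 0.25  -0.055  0.068]
```

```bash
python3 -m crank '[{"gripper":50,"travel":[0.2,0,1],"twist":[0,0,0]}]' >/dev/null; sh o.sh
python3 -m crank '[{"gripper":50,"travel":[0.2,0,1],"twist":[0,0,0]}]' >/dev/null; sh o.sh
python3 -m crank '[{"gripper":50,"travel":[0.2,0,1],"twist":[0,0,0]}]' >/dev/null; sh o.sh
```

```text
[0.5526 0.1257 0.0816] [-0.25 -1.25  0.72] [0.106 0.061 0.004]
[0.5526 0.1257 0.0808] [-2.04 -1.3   3.13] [0.081 0.217 0.042]
[0.5527 0.1258 0.0801] [-1.86 -1.54  6.49] [0.159 0.356 0.053]
```

```bash
python3 -m crank '[{"gripper":50,"travel":[-0.4,0,-2],"twist":[0,0,0]},{"gripper":50,"travel":[0,0,0],"twist":[0,0,0]}]' >/dev/null; sh o.sh
python3 -m crank '[{"gripper":50,"travel":[0,0,0],"twist":[0,0,0]}]'; sh o.sh
```

```text
[0.5527 0.1258 0.0816] [ 0.47 -0.63  0.99] [0.062 0.032 0.061]
time: 11.18
ee_pos: [0.5526, 0.1258, 0.0815]
tcp_rot: [180.0, 12.0, 75.6]
wrist_force: [0.1, -1.2, 0.8]
opening: 0.0552
grasp_force: 43.2
[0.5526 0.1258 0.0815] [ 0.1  -1.16  0.83] [ 0.05  -0.029  0.001]
```

```bash
python3 -m crank '[{"gripper":50,"travel":[-0.2,0,-1],"twist":[0,0,0]},{"gripper":50,"travel":[2,0,-0.4],"twist":[0,0,0]},{"gripper":50,"travel":[2,0,-0.4],"twist":[0,0,0]}]' >/dev/null; sh o.sh
python3 -m crank '[{"gripper":50,"travel":[1.5,0,-0.3],"twist":[0,0,0]},{"gripper":50,"travel":[1.5,0,-0.3],"twist":[0,0,0]}]' >/dev/null; sh o.sh
python3 -m crank '[{"gripper":50,"travel":[1.5,0,-0.3],"twist":[0,0,0]}]' >/dev/null; sh o.sh
python3 -m crank '[{"gripper":50,"travel":[1,0,-0.2],"twist":[0,0,0]}]' >/dev/null; sh o.sh
```

```text
[0.5535 0.1299 0.0823] [-0.82 -0.53 -1.22] [ 0.218 -0.011 -0.018]
[0.5544 0.1329 0.0824] [ 0.41  0.04 -1.25] [ 0.239 -0.058  0.042]
[0.5548 0.1343 0.0825] [ 0.64  0.02 -2.04] [ 0.194 -0.037  0.016]
[0.555  0.1353 0.0825] [ 0.89 -0.62 -1.28] [ 0.216 -0.066  0.051]
```

```bash
python3 -m crank '[{"gripper":50,"travel":[1.5,0,-0.3],"twist":[0,0,0]}]' >/dev/null; sh o.sh
python3 -m crank '[{"gripper":50,"travel":[1.5,0,-0.3],"twist":[0,0,0]}]' >/dev/null; sh o.sh
python3 -m crank '[{"gripper":50,"travel":[1.5,0,-0.3],"twist":[0,0,0]}]' >/dev/null; sh o.sh
python3 -m crank '[{"gripper":50,"travel":[1.5,0,-0.3],"twist":[0,0,0]}]' >/dev/null; sh o.sh
```

```text
[0.5554 0.1367 0.0825] [-0.59  0.03 -1.18] [ 0.242 -0.049 -0.066]
[0.5557 0.138  0.0825] [-0.33 -2.5  -1.04] [-0.163  0.019 -0.002]
[0.5561 0.1394 0.0824] [-1.22 -2.65 -1.07] [-0.255  0.059 -0.031]
[0.5565 0.1409 0.0825] [-0.65 -2.37 -0.89] [-0.398  0.126 -0.018]
```

```bash
python3 -m crank '[{"gripper":50,"travel":[2,0,-0.4],"twist":[0,0,0]},{"gripper":50,"travel":[2,0,-0.4],"twist":[0,0,0]},{"gripper":50,"travel":[2,0,-0.4],"twist":[0,0,0]}]' >/dev/null; sh o.sh
python3 -m crank '[{"gripper":50,"travel":[2,0,-0.4],"twist":[0,0,0]},{"gripper":50,"travel":[2,0,-0.4],"twist":[0,0,0]},{"gripper":50,"travel":[2,0,-0.4],"twist":[0,0,0]},{"gripper":50,"travel":[0,0,0],"twist":[0,0,0]}]' ; sh o.sh
python3 - <<'E'
from h import *
c=bot.calibration("wrist"); im=bot.camera("wrist"); cv2.imwrite("pics/w4.png",im[:,:,::-1])
o=bot.get_obs();p=o["ee_pos"];a=-.2479
d=p-[.5573,.1446,0]; print("hx",d[0]*np.cos(a)+d[1]*np.sin(a),"hy",-d[0]*np.sin(a)+d[1]*np.cos(a))
H=.0785
for l in [(25,90,18),(-25,90,18),(25,61,18),(-25,61,18)]:
  for s in (0,16):
    y=l[1]+s
    print(l,s,proj(c,(.5573+(l[0]*np.cos(a)-y*np.sin(a))/1e3,.1446+(l[0]*np.sin(a)+y*np.cos(a))/1e3,H+l[2]/1e3)).round(1))
E
```

```text
[0.558  0.1468 0.0823] [-1.18 -5.7   0.31] [-0.896  0.216 -0.021]
time: 13.42
ee_pos: [0.5594, 0.1523, 0.0823]
tcp_rot: [-180.0, 12.1, 75.6]
wrist_force: [-1.2, -8.3, 0.9]
opening: 0.0549
grasp_force: 43.1
[0.5594 0.1523 0.0823] [-1.15 -8.28  0.95] [-1.333  0.317  0.042]
hx 0.00012022499384781952 hy 0.007932108433914158
(25, 90, 18) 0 [411.   86.5]
(25, 90, 18) 16 [416.5  18.8]
(-25, 90, 18) 0 [216.6  87.6]
(-25, 90, 18) 16 [210.1  20.1]
(25, 61, 18) 0 [401.6 191.5]
(25, 61, 18) 16 [406.7 136.3]
(-25, 61, 18) 0 [227.5 192.4]
(-25, 61, 18) 16 [221.6 137.3]
```

View pics/w4.png

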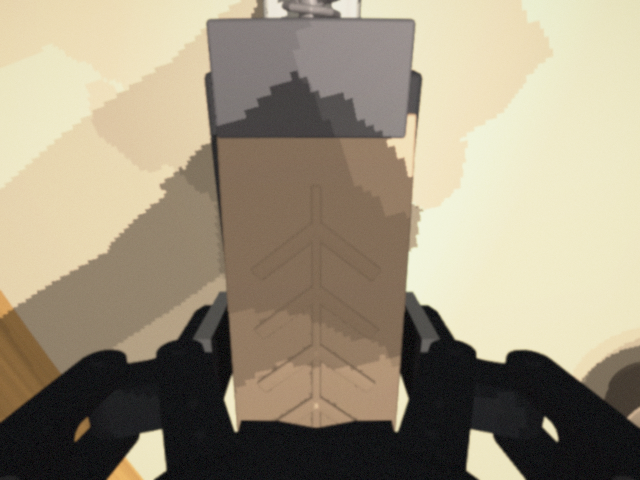

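The wrist view shows the lip edge at row 137 and the jaw's back at row 19, which means about 16 mm pushed back with the tile end under the lip and about 8.5 N on it. Now I lower the other end.

```bash
python3 -m crank '[{"gripper":50,"travel":[0.85,0,2.4],"twist":[0,0.0349,0]},{"gripper":50,"travel":[0.85,0,2.4],"twist":[0,0.0349,0]}]' >/dev/null; sh o.sh
python3 -m crank '[{"gripper":50,"travel":[0.85,0,2.4],"twist":[0,0.0349,0]}]' >/dev/null; sh o.sh
python3 -m crank '[{"gripper":50,"travel":[0.85,0,2.4],"twist":[0,0.0349,0]}]'; sh o.sh
```

```text
[0.5595 0.153  0.0771] [-1.7  -8.45 -0.12] [-1.434  0.33  -0.006]
[0.5597 0.1534 0.0746] [-1.77 -8.85 -0.85] [-1.38   0.315  0.019]
time: 13.98
ee_pos: [0.5598, 0.154, 0.072]
tcp_rot: [-180.0, 4.1, 75.6]
wrist_force: [-2.1, -7.9, -2.0]
opening: 0.055
grasp_force: 43.0
[0.5598 0.154  0.072 ] [-2.08 -7.89 -2.03] [-1.44   0.333 -0.026]
```

```bash
python3 -m crank '[{"gripper":50,"travel":[0.85,0,2.4],"twist":[0,0.0349,0]}]' >/dev/null; sh o.sh
python3 -m crank '[{"gripper":50,"travel":[0.7,0,2.0],"twist":[0,0.0349,0]}]' >/dev/null; sh o.sh
python3 -m crank '[{"gripper":50,"travel":[0,0,0],"twist":[0,0,0]}]'; sh o.sh
```

```text
[0.5599 0.1546 0.0695] [-2.39 -8.65 -1.86] [-1.475  0.289 -0.097]
[0.56   0.1552 0.0674] [-1.86 -8.46 -2.11] [-1.556  0.223 -0.142]
time: 14.35
ee_pos: [0.5599, 0.1548, 0.0674]
tcp_rot: [-180.0, 0.1, 75.5]
wrist_force: [-1.6, -8.1, -1.5]
opening: 0.0552
grasp_force: 43.0
[0.5599 0.1548 0.0674] [-1.57 -8.12 -1.53] [-1.501  0.244 -0.07 ]
```

```bash
python3 -m crank '[{"gripper":50,"travel":[0,0,0.5],"twist":[0,0,0]}]' >/dev/null; sh o.sh
python3 -m crank '[{"gripper":50,"travel":[0,0,0.5],"twist":[0,0,0]}]' >/dev/null; sh o.sh
python3 -m crank '[{"gripper":50,"travel":[0,0,0],"twist":[0,0,0]}]'; sh o.sh
```

```text
[0.56   0.155  0.0671] [-3.25 -8.71  3.52] [-1.635  0.622 -0.091]
[0.5601 0.1551 0.0671] [-3.73 -8.92  5.6 ] [-1.751  0.909 -0.029]
time: 14.72
ee_pos: [0.5601, 0.1551, 0.0671]
tcp_rot: [180.0, 0.1, 75.6]
wrist_force: [-3.0, -8.7, 3.5]
opening: 0.0552
grasp_force: 43.5
[0.5601 0.1551 0.0671] [-3.01 -8.71  3.49] [-1.66   0.701 -0.02 ]
```

```bash
python3 -m crank '[{"gripper":50,"travel":[0,0,-0.5],"twist":[0,0,0]},{"gripper":50,"travel":[-1.5,0,0],"twist":[0,0,0]},{"gripper":50,"travel":[-1.5,0,0],"twist":[0,0,0]}]' >/dev/null; sh o.sh
python3 -m crank '[{"gripper":50,"travel":[-1.5,0,0],"twist":[0,0,0]}]'>/dev/null; sh o.sh
python3 -m crank '[{"gripper":50,"travel":[-1.5,0,0],"twist":[0,0,0]}]'>/dev/null; sh o.sh
```

```text
[0.5594 0.1525 0.0671] [-1.91 -7.42 -2.37] [-1.271  0.302 -0.115]
[0.559  0.1511 0.0671] [-1.31 -5.72 -0.47] [-1.157  0.264 -0.063]
[0.5587 0.1498 0.0671] [-1.11 -4.8  -1.42] [-1.07   0.262 -0.068]
```

```bash
python3 -m crank '[{"gripper":50,"travel":[-1.5,0,0],"twist":[0,0,0]}]'>/dev/null; sh o.sh
python3 -m crank '[{"gripper":50,"travel":[-1.5,0,0],"twist":[0,0,0]}]'>/dev/null; sh o.sh
python3 -m crank '[{"gripper":50,"travel":[-1,0,0],"twist":[0,0,0]}]'>/dev/null; sh o.sh
python3 -m crank '[{"gripper":50,"travel":[-1,0,0],"twist":[0,0,0]},{"gripper":50,"travel":[0,0,0],"twist":[0,0,0]}]'>/dev/null; sh o.sh
```

```text
[0.5583 0.1484 0.0671] [-0.68 -4.25 -1.08] [-0.933  0.27  -0.081]
[0.558  0.1473 0.0671] [-0.45 -3.19 -2.87] [-0.503  0.101 -0.138]
[0.5578 0.1465 0.0671] [-0.46 -2.33 -2.32] [-0.374  0.02  -0.167]
[0.5576 0.1455 0.0671] [ 0.91 -2.34 -3.51] [-0.294  0.017 -0.148]
```

```bash
python3 -m crank '[{"gripper":50,"travel":[-0.8,0,0.3],"twist":[0,0,0]},{"gripper":50,"travel":[0,0,0],"twist":[0,0,0]}]'>/dev/null; sh o.sh
python3 -m crank '[{"gripper":50,"travel":[-0.6,0,0],"twist":[0,0,0]},{"gripper":50,"travel":[0,0,0],"twist":[0,0,0]}]'>/dev/null; sh o.sh;python3 -m crank '[{"gripper":50,"travel":[0,0,0],"twist":[0,0,0]}]'>/dev/null; sh o.sh
python3 - <<'E'
from h import *
c=bot.calibration("wrist"); im=bot.camera("wrist"); cv2.imwrite("pics/w5.png",im[:,:,::-1])
o=bot.get_obs();p=o["ee_pos"];a=-.2479
d=p-[.5573,.1446,0]; print("hx",d[0]*np.cos(a)+d[1]*np.sin(a),"hy",-d[0]*np.sin(a)+d[1]*np.cos(a),o["tcp_rot"])
for l in [(25,90,18),(25,61,18)]:
  for s in (3,4,5):
    y=l[1]+s
    print(l,s,proj(c,(.5573+(l[0]*np.cos(a)-y*np.sin(a))/1e3,.1446+(l[0]*np.sin(a)+y*np.cos(a))/1e3,.0785+l[2]/1e3)).round(1))
E
```

```text
[0.5574 0.1448 0.0671] [-0.42  0.43 -1.62] [-0.06   0.152 -0.201]
[0.5573 0.1441 0.0671] [-1.58 -0.04 -0.91] [ 0.035  0.25  -0.127]
[0.5573 0.1441 0.0671] [-1.68 -0.11  0.22] [ 0.105  0.256 -0.119]
hx 7.087853150532216e-05 hy -0.0004828449953955043 [1.79998615e+02 2.17702202e-02 7.56209969e+01]
(25, 90, 18) 3 [412.1  20.8]
(25, 90, 18) 4 [412.2  16.6]
(25, 90, 18) 5 [412.4  12.5]
(25, 61, 18) 3 [407.5 136.5]
(25, 61, 18) 4 [407.7 132.6]
(25, 61, 18) 5 [407.9 128.8]
```

View pics/w5.png

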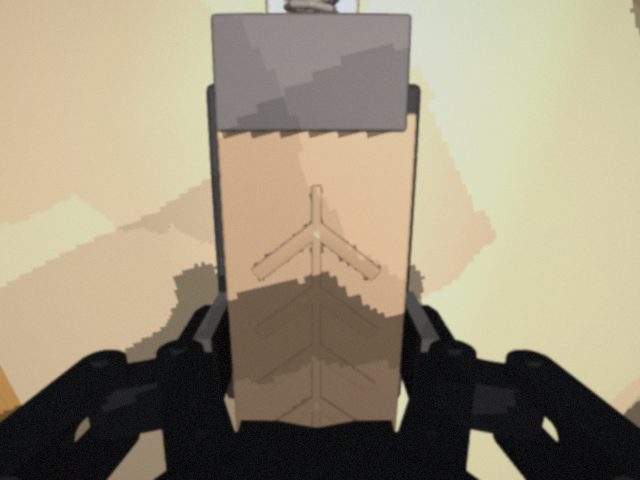

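The wrist view shows the lip edge at row 130 and the jaw's back at row 14, so the left jaw is at about 4.5 mm. The net force along y is about 0 and the tile is balanced. I release it gently.

```bash
python3 -m crank '[{"gripper":56,"travel":[0,0,0],"twist":[0,0,0]},{"gripper":57,"travel":[0,0,0],"twist":[0,0,0]},{"gripper":59,"travel":[0,0,0],"twist":[0,0,0]},{"gripper":62,"travel":[0,0,0],"twist":[0,0,0]},{"gripper":70,"travel":[0,0,0],"twist":[0,0,0]},{"gripper":76,"travel":[0,0,0],"twist":[0,0,0]},{"gripper":76,"travel":[0,0,0],"twist":[0,0,0]}]' 20; sh o.sh
python3 -m crank '[{"gripper":76,"travel":[0,0,-10],"twist":[0,0,0]},{"gripper":76,"travel":[0,0,-30],"twist":[0,0,0]},{"gripper":76,"travel":[0,0,-45],"twist":[0,0,0]},{"gripper":76,"travel":[0,0,-45],"twist":[0,0,0]},{"gripper":76,"travel":[0,0,-30],"twist":[0,0,0]},{"gripper":76,"travel":[-40,0,0],"twist":[0,0,0]},{"gripper":76,"travel":[-40,0,0],"twist":[0,0,0]},{"gripper":76,"travel":[0,0,0],"twist":[0,0,0]}]'
python3 - <<'E'
from h import *
c=bot.calibration("wrist"); im=bot.camera("wrist"); cv2.imwrite("pics/w6.png",im[:,:,::-1])
a=-.2479
for l in [(25,90,18),(-25,90,18),(25,61,18),(-25,61,18),(28,61,10),(-28,61,10),(28,-61,10),(-28,-61,10),(25,-61,18),(-25,-61,18),(25,-90,18),(-25,-90,18)]:
    y=l[1]+np.sign(l[1])*(4 if l[2]==18 else 4)
    print(l,proj(c,(.5573+(l[0]*np.cos(a)-y*np.sin(a))/1e3,.1446+(l[0]*np.sin(a)+y*np.cos(a))/1e3,.0785+l[2]/1e3)).round(1))
E
```

```text
time: 17.52
ee_pos: [0.5573, 0.144, 0.067]
tcp_rot: [-180.0, 0.0, 75.6]
wrist_force: [-0.1, 0.1, -0.6]
opening: 0.0759
grasp_force: 0.0
[0.5573 0.144  0.067 ] [-0.13  0.12 -0.61] [-0.019 -0.008 -0.039]
time: 18.52
ee_pos: [0.537, 0.0647, 0.2283]
tcp_rot: [179.9, 0.0, 75.5]
wrist_force: [-0.1, 1.1, -0.2]
opening: 0.0761
grasp_force: 0.0
(25, 90, 18) [355.2 -62.5]
(-25, 90, 18) [271.3 -61.8]
(25, 61, 18) [354.9 -11.6]
(-25, 61, 18) [272.4 -11. ]
(28, 61, 10) [358.5  -7.7]
(-28, 61, 10) [268.9  -7. ]
(28, -61, 10) [355.9 196.8]
(-28, -61, 10) [274.9 197.5]
(25, -61, 18) [352.5 199. ]
(-25, -61, 18) [278.2 199.6]
(25, -90, 18) [351.9 240.4]
(-25, -90, 18) [279.5 241. ]
```

View pics/w6.png

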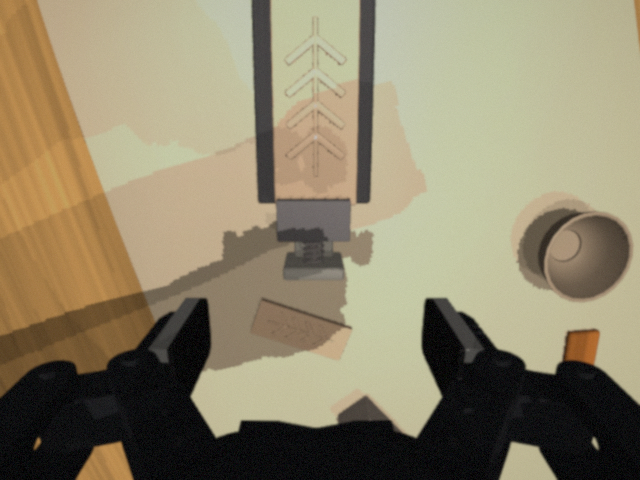

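The wrist view shows the right jaw's lip edge at row 199 and its back at row 241, exactly as predicted for 4 mm travel. The tile is square (edges at cols 273–357), with its end under the lip. I check the other end with one last picture.

```bash
python3 -m crank '[{"gripper":76,"travel":[40,0,-20],"twist":[0,0,0]},{"gripper":76,"travel":[40,0,-20],"twist":[0,0,0]},{"gripper":76,"travel":[0,0,0],"twist":[0,0,0]},{"gripper":76,"travel":[0,0,0],"twist":[0,0,0]}]'
python3 - <<'E'
from h import *
c=bot.calibration("wrist"); im=bot.camera("wrist"); cv2.imwrite("pics/w7.png",im[:,:,::-1])
a=-.2479
for l in [(25,90,18),(-25,90,18),(25,61,18),(-25,61,18),(25,-61,18),(25,-90,18),(28,50,10),(-28,50,10),(28,-50,10),(-28,-50,10)]:
    y=l[1]+np.sign(l[1])*(4 if l[2]==18 else 0)
    print(l,proj(c,(.5573+(l[0]*np.cos(a)-y*np.sin(a))/1e3,.1446+(l[0]*np.sin(a)+y*np.cos(a))/1e3,.0785+l[2]/1e3)).round(1))
E
```

```text
time: 19.08
ee_pos: [0.5572, 0.1447, 0.2666]
tcp_rot: [-180.0, 0.1, 75.7]
wrist_force: [0.7, -1.1, -0.3]
opening: 0.0761
grasp_force: 0.0
(25, 90, 18) [350.3  84.4]
(-25, 90, 18) [280.7  84.7]
(25, 61, 18) [349.7 125.6]
(-25, 61, 18) [281.6 125.9]
(25, -61, 18) [347.  290.1]
(25, -90, 18) [346.3 322.1]
(28, 50, 10) [352.6 145.7]
(-28, 50, 10) [279. 146.]
(28, -50, 10) [350.2 269.4]
(-28, -50, 10) [282.3 269.6]
```

View pics/w7.png

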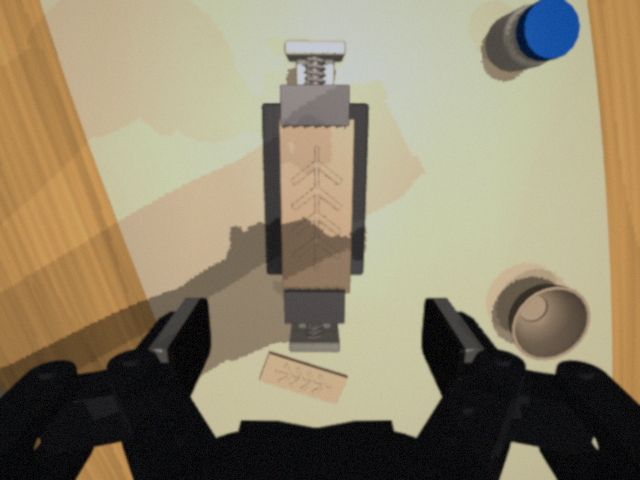

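The left jaw's edges are at rows 85 and 125, and the right jaw's at 290 and 322. Both match 4 mm travel, and the tile is square and flat, so I hand the job in.

```bash
python3 -c '
from workcell import bot
print(bot.job_done())'
```

```text
the job is handed in; nothing more can be done
None
```

I clipped the tile into the holder relief side up and handed the job in at about 19 s. The last picture shows it flat and square, centred with both ends under the lips and each jaw at about 4 mm, and the largest push I measured on the tile was about 11 N.

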